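# Go/no-go check of an adapter housing in a slot gauge, then bin it

### The arm

A 6-joint arm with a two-finger parallel gripper is mounted at the origin on a cart in front of the work surface, level with it; the furniture and walls round the work are solid. World frame = base frame: x ahead of the robot, y to its left, z up, the work surface at z = 0. Lengths are in m, angles in rad, forces in N, time in s.
With the tool pointing down it reaches from about 0.275 to 1 m from the base axis. Payload 8.4 kg.
Tool frame: the origin (TCP) lies between the finger pads; the fingertips stand 11 mm ahead of it and the grasp point (between the pads) lies 8 mm behind it; z points along the fingers, y is the direction in which the jaws open and shut (so a half turn about z gives the same grasp; the last joint's range is limited). The gripper opens to 85 mm and grips with 20 to 120 N. Pads are 22 mm wide; open, the fingers measure 114 mm over their backs; the gripper's body (76 mm by 85 mm) begins 54 mm behind the grasp point. The pads swing forward as they close: fully open they stand 13 mm farther back than shut.
Start: joints at [1.249, 0.353, 1.633, -0, 1.155, -0.002], TCP at [0.196, 0.593, 0.216] pointing down, gripper open.
Joint ranges: [-2.63, 2.63], [-0.92, 2.1], [0.06, 2.66], [-1.3, 4.44], [0, 2.69], [-3.02, 3.02]. Speed limits (rad/s): [2.22, 2.22, 2.79, 3.14, 3.14, 3.14].

### API

Orientations are given as a rotation vector (axis times angle).
In Python, from plant import get_state, grab_frame, job_done gives the robot as it stands. The module is installed in compiled form; this text tells all that it offers.
- The arm moves only by the tool send_rows, never from a script. Its argument "motion" is one flat list of numbers, 4 for each row, row after row: the shift along the tool's x, y, z normalised to -1 to 1, where 1 is 2 cm, then the turn about the tool's z normalised to -1 to 1, where 1 is 0.12 rad. In form: [dx, dy, dz, spin, dx, dy, dz, spin, ...]. A call has 1 to 12 rows; each row shifts and turns the commanded pose from where the row before left it, along the tool's axes as they then stand; what a row does not reach is not made up. A row lasts 1/8 s, in which the tool goes at most 62.5 mm and 10.7 degrees, less where a joint would pass 70% of its speed; a pose out of reach is approached as far as the arm can. A call with a number of a shift or a turn outside -1 to 1 is refused whole. A call with a gripper value outside its range is refused whole. "gripper" is the closure, from 0 (fully open) to 1 (shut), set as the call begins (left out, the last holds). The fingers move at their own pace and stop on an object; "grip_force" is the grip in N (left out, the last holds). Time passes only in rows, so rows that do not move let the fingers close. It gives the time, the measured TCP pose, the force and the opening at its end, in the units of the state.
- get_state(): the state, without advancing time (a new reading comes with each control period).
- grab_frame(name): name is "scene" or "top" or "wrist"; returns a dict with "frame" (420x560x3 uint8, red, green, blue), "depth" (420x560 float32, m along the optical axis (not along the pixel's ray), 0 where there is no reading), "fx", "fy", "cx", "cy" (pixels), "world_from_camera" (4x4, takes a point from camera to world coordinates). Camera axes: x right, y up, looking along -z (the intrinsics and any distortion apply to the point x, -y, -z); pixel columns grow to the right and rows downward; lengths in m; the calibration is good to about 2 mm. A picture is of the moment at which its call begins.
- job_done(): hands the job in, once; it reports no verdict.
The state is a dict: "time": time; "q": joint angles; "dq": joint speeds; "effort": joint torques, N m; "tcp_pos": TCP position; "tcp_rot": TCP orientation; "ft_force": force on the tool from outside, world axes, zero at the start; "torque": the same for the moment, N m; "opening": opening from 0.0 (shut) to 1.0 (fully open).
Only numpy, scipy, OpenCV 4.12 (cv2) and the standard library are available. Lean on these libraries where they do the work, as an engineer would, in place of code of your own. Each camera call takes 0.05 s, during which the arm holds its last target. There are 200 camera calls.

### The job

Lift the black adapter housing out of the orange-posted holder, stand it upright on the green mat and let go, then take it again by its other pair of sides. Lower it foot first into the steel slot gauge, its thickness across the slot, pressing gently until it stops, never forcing it. If it went right down to the gauge's base plate put it in the blue bin, if it stuck part-way put it in the red bin, and leave the solder spool, tape roll and jar where they are.

Things in the scene. Friction and masses are not known exactly. Their poses are not given: they have to be found in the camera images.
- adapter: Black adapter housing, 55 to 100 g, a block 32 (x, width) x 52 (y) x 26 mm (z, thickness, gauged); a slim 12 mm tab on its +y end is for looks and touches nothing. Starts standing upright in the holder: +y up, foot on the holder's base, x and z level. Origin: 32 mm above the foot, on the middle of one 32 mm wide face (z = 0; the opposite face is at z = +26).
- adapter_foot (a point): Centre of the adapter's flat foot (its underside as it stands); axes as adapter. The block rises 52 mm from here.
- holder: Fixed holder: base plate 70 (x) x 100 (y) x 8 mm, two orange posts 66 mm high (from the bench) at y = -24 and +24 mm, 18 wide in x, 12 thick. The adapter stands between them, width along y (1.7 mm play each side), thickness along x: the posts hide its 32 mm pair of sides, only the faces across the 26 mm thickness can be gripped. Origin: centre of the underside.
- gauge: Fixed steel slot gauge: base plate 124 (x) x 70 (y) x 8 mm; two dark jaws at x = -48..-15 and +15..+48, y = -13..+13, 58 mm high. The slot between them is 30 mm wide in x, open at both y ends, with sloping lead-ins from 42 mm wide at height 58 to 30 mm at 44. A brass screw head stands out 8 mm from each jaw's outer side. Origin: centre of the underside, z up.
- gauge_base (a point): Middle of the slot's floor (top of the base plate); gauge axes. The adapter goes in upright over it, thickness along x, width along y; fingers on its 32 mm width pass outside the jaws' ends, on the other faces they hit the jaws. A good adapter slides freely down to here; a bad one stops hard 22 mm higher. Which it is varies; only trying tells. (Catching higher up, on a lead-in, is mere misalignment.)
- pass_bin: The blue bin for passed parts, fixed: 140 (x) x 112 (y) mm outside, walls 2 to 3 mm, 70 mm high, except the wall at -x, 45 mm high; inner floor 5 mm up. Origin: centre of the underside, z up. The two bins may stand in either of their two places.
- fail_bin: The red bin for failed parts, fixed: 140 (x) x 112 (y) mm outside, walls 3 mm, 70 mm high, except the wall at -x, 46 mm high; inner floor 4 mm up. Origin: centre of the underside, z up.
- spool: Loose solder spool, blue flanges, 55 mm across, 47 mm high, standing; origin under its centre. Leave alone.
- tape: Loose roll of black tape lying flat, 62 mm across, 19 mm high; origin under its centre. Leave alone.
- jar: Loose square white jar with blue cap, 56 x 56 x 104 mm; origin under its centre. Leave alone.
- esd_brush: Black brush lying fixed on the mat, 24 x 152 x 10 mm, long along its y; origin under its middle.
- long_nose_pliers: Long-nosed pliers, green handles, lying fixed on the mat, 48 x 162 x 13 mm, long along their y; origin under the middle.
- diagonal_cutters: Side cutters, green handles, lying fixed on the mat, 48 x 138 x 13 mm, long along their y; origin under the middle.

How it is judged:
By the outcome, as a careful person would: the job done as asked, in the order asked, and still so for the second after the job is handed in, with the robot touching nothing.
It also fails if it takes over 61 s, if anything falls off the work surface, if the arm or the gripper's body presses on something with over 40 N, if the wrist force passes 120 N, or if a joint passes its speed limit or range.

## Working session

There is one attempt and no reset: what is moved stays moved. The work goes in short steps, Python scripts to look and compute and a tool call to move; the robot and the scene stay as the last step left them, time stands still between calls to the robot, and variables do not carry over. Pictures are saved under pics/ and viewed, about 8 in all and at most 12, crops included, and the job is handed in when it is done.

Besides the shell and the picture viewer there is one more tool, called as name(argument=value, ...) on one line, values as JSON. send_rows: Moves the arm, as the interface text tells. Its arguments: {"type":"object","properties":{"motion":{"type":"array","items":{"type":"number","minimum":-1,"maximum":1}},"gripper":{"type":"number"},"grip_force":{"type":"number"}},"required":["motion"]}

```bash
mkdir -p pics; cat > h.py <<'E'
import numpy as np, cv2
from scipy.spatial.transform import Rotation as R
from plant import get_state, grab_frame
def shot(name,out,crop=None,s=1):
    f=grab_frame(name); np.savez('last_%s.npz'%name,**f)
    im=f['frame']
    if crop: im=im[crop[1]:crop[3],crop[0]:crop[2]]
    im=cv2.resize(im,None,fx=s,fy=s,interpolation=cv2.INTER_CUBIC)
    cv2.imwrite('pics/'+out,im[:,:,::-1]); return f
def load(name): return dict(np.load('last_%s.npz'%name))
def cloud(f):
    d=f['depth'];v,u=np.mgrid[:d.shape[0],:d.shape[1]]
    p=np.stack([(u-f['cx'])/f['fx']*d,-(v-f['cy'])/f['fy']*d,-d,np.ones_like(d)],-1)
    return (p@f['world_from_camera'].T)[...,:3]
E
python3 - <<'E'
from h import *
f=shot('top','top1.png',s=1.42); g=shot('scene','sc1.png',s=1.42)
s=get_state();print(s['time'],s['tcp_pos'],R.from_rotvec(s['tcp_rot']).as_matrix().round(3).tolist(),s['ft_force'])
for x in (f,g):print(x['fx'],x['world_from_camera'].round(3).tolist())
E
```

```text
0.1 [0.19635169 0.59289417 0.21563184] [[-0.949, 0.314, -0.0], [0.314, 0.949, -0.001], [0.0, -0.001, -1.0]] [-0.40998945  0.02176673  0.17027246]
444.96381903173943 [[0.066, 0.975, -0.214, 0.291], [-0.998, 0.064, -0.015, 0.009], [-0.001, 0.214, 0.977, 1.346], [0.0, 0.0, 0.0, 1.0]]
442.50076842512277 [[-0.985, -0.141, 0.096, 0.675], [0.17, -0.839, 0.517, 0.579], [0.008, 0.525, 0.851, 1.004], [0.0, 0.0, 0.0, 1.0]]
```

View pics/top1.png

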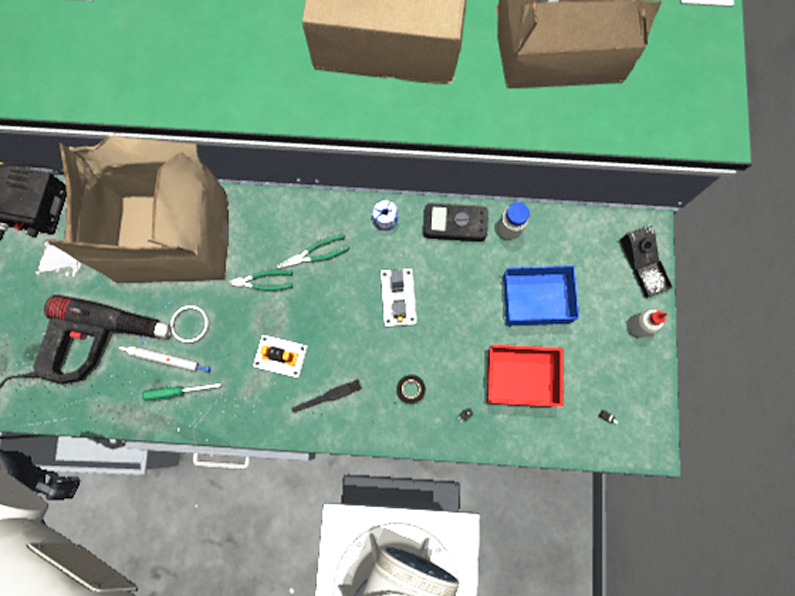

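View pics/sc1.png

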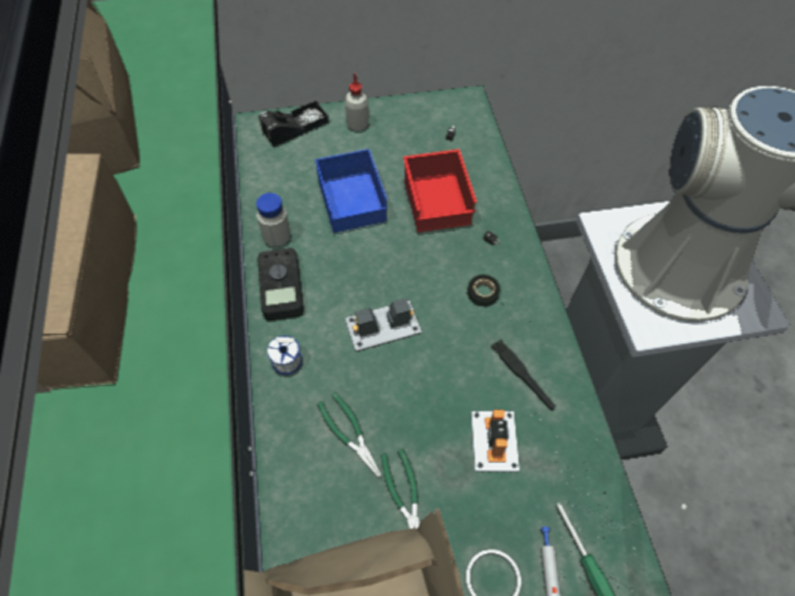

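```bash
python3 - <<'E'
from h import *
for n in ('top','scene'):
    f=load(n);P=cloud(f);im=f['frame'].astype(int);hsv=cv2.cvtColor(f['frame'],cv2.COLOR_RGB2HSV)
    def px(*b):
        return [int(x/1.42) for x in b]
    boxes={'top':{'holder':(245,325,315,385),'gauge':(370,255,425,335),'blue':(495,255,590,335),'red':(478,335,575,415)},
    'scene':{'holder':(465,400,525,478),'gauge':(335,290,425,355),'blue':(310,140,395,240),'red':(395,140,482,240)}}[n]
    for k,b in boxes.items():
        x0,y0,x1,y1=px(*b);p=P[y0:y1,x0:x1].reshape(-1,3);h=hsv[y0:y1,x0:x1].reshape(-1,3).astype(int)
        sel={'holder':(h[:,1]<50)&(h[:,2]>140)&(abs(p[:,2]-.008)<.02),'gauge':(h[:,1]<50)&(h[:,2]>140)&(abs(p[:,2]-.008)<.02),
        'blue':(h[:,0]>105)&(h[:,0]<130)&(h[:,1]>150),'red':((h[:,0]<8)|(h[:,0]>172))&(h[:,1]>150)}[k]
        q=p[sel]
        r=cv2.minAreaRect((q[:,:2]*1000).astype(np.float32))
        print(n,k,sel.sum(),'z',np.median(q[:,2]).round(4),np.round(r[0],1),np.round(r[1],1),round(r[2],1))
        if k in('holder','gauge'):
            t=p[p[:,2]>(.045)]; 
            if len(t)>4:
                r=cv2.minAreaRect((t[:,:2]*1000).astype(np.float32)); print('  high',len(t),np.round(r[0],1),np.round(r[1],1),round(r[2],1),t[:,2].max())
    # mat height
    print('mat',P[int(320/1.42),int(335/1.42)])
f=shot('scene','c.png',(320,280,380,340),10) if 0 else load('top')
im=f['frame'];a=cv2.resize(im[225:275,170:220],(500,500),interpolation=2);b=cv2.resize(im[180:240,258:308][:50],(500,500),interpolation=2)
c=load('scene')['frame'];d=cv2.resize(c[285:335,325:375],(300,300),interpolation=2);e=cv2.resize(c[200:250,240:300],(360,300),interpolation=2)
cv2.imwrite('pics/crop.png',np.hstack([cv2.resize(a,(300,300)),d])[:,:,::-1])
E
```

```text
top holder 794 z 0.0063 [448.3 286.1] [121.6 133. ] 89.8
  high 174 [382.4 154.5] [342.8  31.9] 63.2 1.345935490624619
top gauge 753 z 0.0077 [608.4  30. ] [161.5  93.5] 3.2
  high 200 [465.9  20.4] [349.7  26. ] 8.1 1.345935490624619
top blue 1774 z 0.0081 [ 507.3 -135.9] [165.8 493.2] 37.6
top red 2185 z 0.0054 [ 410.3 -152.3] [144.9 373.8] 15.3
mat [0.53110355 0.1724994  0.00170021]
scene holder 824 z 0.0067 [441.5 276.8] [104.7  74.4] 79.8
  high 311 [542.6 422.1] [409.4  38.7] 55.2 1.0042172436393983
scene gauge 583 z 0.0065 [588.3  32.2] [127.1  78.4] 8.6
  high 303 [651.4 288.1] [576.3  96. ] 75.9 1.0042172436393983
scene blue 2037 z 0.0099 [608.5 119.5] [921.1 122.2] 89.3
scene red 1999 z 0.0142 [510.9 139. ] [929.6 137.5] 77.9
mat [ 0.67449957  0.00579023 -0.00415206]
```

View pics/crop.png

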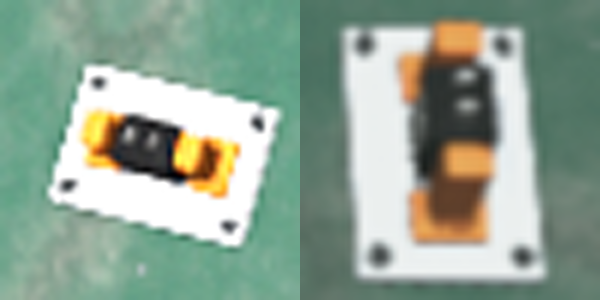

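```bash
cat >> h.py <<'E'
def plane(f,uv,z):
    uv=np.atleast_2d(np.asarray(uv,float));T=f['world_from_camera']
    d=np.stack([(uv[:,0]-f['cx'])/f['fx'],-(uv[:,1]-f['cy'])/f['fy'],-np.ones(len(uv))],1)@T[:3,:3].T
    return T[:3,3]+d*((z-T[2,3])/d[:,2])[:,None]
def rect(f,mask,z):
    n,l,st,c=cv2.connectedComponentsWithStats(mask.astype(np.uint8),connectivity=4)
    k=1+np.argmax(st[1:,4]);ys,xs=np.nonzero(l==k)
    p=plane(f,np.c_[xs,ys],z)[:,:2]*1000
    r=cv2.minAreaRect(p.astype(np.float32));return st[k,4],np.round(r[0],1),np.round(r[1],1),round(r[2],1)
E
python3 - <<'E'
from h import *
for n in ('top','scene'):
    f=load(n);hsv=cv2.cvtColor(f['frame'],cv2.COLOR_RGB2HSV).astype(int);h,s,v=[hsv[...,i] for i in range(3)]
    boxes={'top':{'holder':(245,325,315,385),'gauge':(370,255,425,335),'blue':(495,255,590,335),'red':(478,335,575,415)},
    'scene':{'holder':(465,400,525,478),'gauge':(335,290,425,355),'blue':(310,140,395,240),'red':(395,140,482,240)}}[n]
    for k,b in boxes.items():
        x0,y0,x1,y1=[int(x/1.42) for x in b]; m=np.zeros(h.shape,bool);m[y0:y1,x0:x1]=1
        m&={'holder':(s<60)&(v>140),'gauge':(s<60)&(v>140),'blue':(h>105)&(h<130)&(s>150),'red':((h<8)|(h>172))&(s>150)}[k]
        print(n,k,rect(f,m,.008 if k in('holder','gauge') else .07))
E
```

```text
top holder (np.int32(934), array([447.4, 285.9]), array([123.8, 132.9]), 89.8)
top gauge (np.int32(1132), array([606.3,  31.3]), array([158.7,  96.9]), 3.8)
top blue (np.int32(1758), array([ 598.6, -257.6]), array([122.2, 149.2]), 5.9)
top red (np.int32(2185), array([ 431.4, -230.3]), array([118.6, 150.3]), 0.7)
scene holder (np.int32(865), array([443.6, 278.8]), array([100.2,  73.6]), 80.1)
scene gauge (np.int32(585), array([589.3,  35.9]), array([126.2,  71.4]), 7.8)
scene blue (np.int32(2037), array([ 604.9, -237.5]), array([113.5, 185.6]), 5.9)
scene red (np.int32(1976), array([ 434.4, -210.2]), array([121.1, 189.2]), 0.3)
```

```bash
cat >> h.py <<'E'
def plan(x,y,z,ang=None,n=None,pose=None):
    "rows to bring TCP to xyz with tool y at ang deg (mod 180)"
    s=get_state();p=np.array(s['tcp_pos']);M=R.from_rotvec(s['tcp_rot']).as_matrix()
    a0=np.degrees(np.arctan2(M[1,1],M[0,1])); t=0
    if ang is not None: t=(a0-ang+90)%180-90
    d=np.array([x,y,z])-p
    n0=max(np.abs(d).max()/.02*1.0,abs(np.radians(t))/.12)
    n=n or int(np.ceil(n0*1.05)) or 1
    while 1:
        rows=[];A=M.copy()
        for i in range(n):
            v=A.T@(d/n)/.02; rows.append([*v,np.radians(t)/n/.12]); A=A@R.from_rotvec([0,0,np.radians(t)/n]).as_matrix()
        rows=np.round(rows,2)
        if np.abs(rows).max()<=1: break
        n+=1
    print('from',p.round(4),'ang',round(a0,1),'turn',round(t,1),'rows',n,'q',np.round(s['q'],2))
    for i in range(0,n,12): print(','.join('%g'%(v+0) for v in rows[i:i+12].ravel()))
E
python3 - <<'E'
from h import *
plan(.4436,.2788,.22,-9.9)
E
```

```text
from [0.1964 0.5929 0.2156] ang 71.7 turn 81.6 rows 20 q [ 1.25  0.35  1.63  0.    1.16 -0.  ]
-0.83,-0.55,-0.01,0.59,-0.87,-0.49,-0.01,0.59,-0.9,-0.43,-0.01,0.59,-0.93,-0.36,-0.01,0.59,-0.95,-0.29,-0.01,0.59,-0.97,-0.23,-0.01,0.59,-0.99,-0.16,-0.01,0.59,-1,-0.09,-0.01,0.59,-1,-0.01,-0.01,0.59,-1,0.06,-0.01,0.59,-0.99,0.13,-0.01,0.59,-0.98,0.2,-0.01,0.59
-0.96,0.27,-0.01,0.59,-0.94,0.33,-0.01,0.59,-0.92,0.4,-0.01,0.59,-0.88,0.46,-0.01,0.59,-0.85,0.53,-0.01,0.59,-0.81,0.59,-0.01,0.59,-0.77,0.64,-0.01,0.59,-0.72,0.69,-0.01,0.59
```

send_rows(motion=[-0.83,-0.55,0,0.59,-0.87,-0.49,0,0.59,-0.9,-0.43,0,0.59,-0.93,-0.36,0,0.59,-0.95,-0.29,0,0.59,-0.97,-0.23,0,0.59,-0.99,-0.16,0,0.59,-1,-0.09,0,0.59,-1,-0.01,0,0.59,-1,0.06,0,0.59,-0.99,0.13,0,0.59,-0.98,0.2,0,0.59], gripper=0)

```text
time: 1.6
tcp_pos: [0.346, 0.4042, 0.2163]
tcp_rot: [1.74, 2.616, 0.0]
ft_force: [-0.1, -0.4, -0.0]
opening: 1.001
```

send_rows(motion=[-0.96,0.27,0,0.59,-0.94,0.33,0,0.59,-0.92,0.4,0,0.59,-0.88,0.46,0,0.59,-0.85,0.53,0,0.59,-0.81,0.59,0,0.59,-0.77,0.64,0,0.59,-0.72,0.69,0,0.59,0,0,0,0])

```text
time: 2.72
tcp_pos: [0.4455, 0.2789, 0.2163]
tcp_rot: [2.4, 2.026, -0.0]
ft_force: [-0.8, 0.5, -0.1]
opening: 1.002
```

```bash
python3 - <<'E'
from h import *
f=shot('wrist','w1.png',s=1.42)
s=get_state();print(s['time'],s['tcp_pos'],s['ft_force'],s['q'])
print(f['world_from_camera'].round(3).tolist(),f['fx'])
E
```

```text
2.775 [0.44505644 0.27956055 0.21625975] [-0.51221026  0.38008416 -0.41352479] [5.57854165e-01 1.98500910e-01 1.84462992e+00 2.48205707e-04
 1.09851568e+00 7.24537362e-01]
[[0.986, 0.159, 0.053, 0.46], [-0.167, 0.936, 0.311, 0.358], [0.0, -0.315, 0.949, 0.374], [0.0, 0.0, 0.0, 1.0]] 356.1363579621382
```

View pics/w1.png

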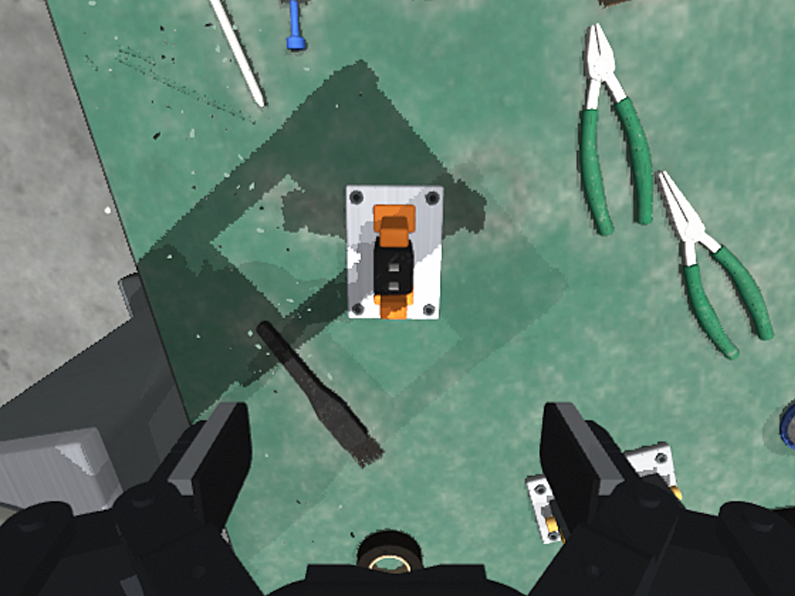

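```bash
python3 - <<'E'
from h import *
f=load('wrist')
c=plane(f,np.array([(347,186),(442,186),(440,320),(347,319)])/1.42,.008)[:,:2]
print(c.round(4).tolist(),c.mean(0))
for a,b in((0,1),(3,2),(3,0),(2,1)):
    d=c[b]-c[a];print(np.linalg.norm(d),np.degrees(np.arctan2(d[1],d[0])))
P=cloud(f);im=f['frame'].astype(int);m=(im.max(2)<60);m[:,:240]=0;m[:,300:]=0;m[:160]=0;m[215:]=0
q=P[m];q=q[(q[:,2]>.045)&(q[:,2]<.09)];print(len(q),q.mean(0),cv2.minAreaRect((q[:,:2]*1000).astype(np.float32)),np.percentile(q[:,2],[5,50,95]))
hs=cv2.cvtColor(f['frame'],cv2.COLOR_RGB2HSV);o=(hs[...,0]<20)&(hs[...,1]>180)&(P[...,2]>.058)&(P[...,2]<.075);o[:, :240]=0;o[:,300:]=0
q=P[o];print('posts',len(q),cv2.minAreaRect((q[:,:2]*1000).astype(np.float32)))
s=get_state();c=c.mean(0)
E
```

```text
[[0.4206, 0.3318], [0.4868, 0.3205], [0.4713, 0.2208], [0.4009, 0.2336]] [0.44489778 0.27668365]
0.06720468847361871 -9.635324110294649
0.07162123015826521 -10.293821510745351
0.10007467188341922 78.645310190106
0.1008625810581448 81.16518758800616
847 [0.44426196 0.27930154 0.05911725] ((444.25469970703125, 278.21343994140625), (33.74956512451172, 25.0235595703125), 80.78339385986328) [0.05480978 0.05959811 0.06118861]
posts 517 ((443.2760925292969, 278.58599853515625), (57.60660934448242, 20.407739639282227), 79.66307067871094)
```

```bash
python3 - <<'E'
from h import *
plan(.444,.278,.032,-9.9)
E
```

```text
from [0.4451 0.2796 0.2163] ang -9.6 turn 0.3 rows 10 q [0.56 0.2  1.84 0.   1.1  0.72]
-0.01,0,0.92,0,-0.01,0,0.92,0,-0.01,0,0.92,0,-0.01,0,0.92,0,-0.01,0,0.92,0,-0.01,0,0.92,0,-0.01,0,0.92,0,-0.01,0,0.92,0,-0.01,0,0.92,0,-0.01,0,0.92,0
```

send_rows(motion=[-0.09,-0.03,0.9,0.04,0,0,0.9,0,0,0,0.9,0,0,0,0.9,0,0,0,0.9,0,0,0,0.9,0,0,0,0.9,0,0,0,0.9,0,0,0,0.9,0,0,0,0.9,0,0,0,0.2,0,0,0,0,0])

```text
time: 4.28
tcp_pos: [0.4437, 0.2788, 0.0324]
tcp_rot: [-2.401, -2.025, 0.0]
ft_force: [-0.1, 0.5, 0.4]
opening: 1.0
```

send_rows(motion=[0,0,0,0,0,0,0,0,0,0,0,0,0,0,0,0,0,0,0,0,0,0,0,0,0,0,0,0,0,0,0,0], gripper=1, grip_force=40)

```text
time: 5.28
tcp_pos: [0.4441, 0.2787, 0.0327]
tcp_rot: [2.402, 2.025, 0.001]
ft_force: [-0.2, 0.0, 5.6]
opening: 0.288
```

send_rows(motion=[0,0,-0.3,0,0,0,-0.6,0,0,0,-0.9,0,0,0,-0.9,0,0,0,-0.9,0,0,0,-0.6,0,0,0,0,0])

```text
time: 6.15
tcp_pos: [0.4444, 0.2789, 0.1173]
tcp_rot: [2.402, 2.025, 0.003]
ft_force: [0.3, -0.0, -1.5]
opening: 0.291
```

```bash
python3 - <<'E'
from h import *
s=get_state();print(s['ft_force'],s['opening'],s['time'])
plan(.51,.165,.113,7.8)
E
```

```text
[ 0.32992482 -0.03970448 -1.49465313] 0.29127703221037476 6.15
from [0.4444 0.2789 0.1173] ang -9.7 turn -17.5 rows 6 q [0.56 0.32 1.94 0.   0.88 0.73]
-0.84,0.7,0.04,-0.42,-0.88,0.66,0.04,-0.42,-0.91,0.61,0.04,-0.42,-0.94,0.56,0.04,-0.42,-0.97,0.51,0.04,-0.42,-0.99,0.46,0.04,-0.42
```

send_rows(motion=[-0.84,0.7,0,-0.42,-0.88,0.66,0,-0.42,-0.91,0.61,0,-0.42,-0.94,0.56,0,-0.42,-0.97,0.51,0,-0.42,-0.99,0.46,0,-0.42,0,0,0.8,0,0,0,0.9,0,0,0,0.9,0,0,0,0.9,0,0,0,0.6,0,0,0,0,0])

```text
time: 7.65
tcp_pos: [0.5082, 0.1644, 0.0331]
tcp_rot: [-2.069, -2.363, 0.003]
ft_force: [-0.7, -0.9, -0.1]
opening: 0.288
```

```bash
python3 - <<'E'
from h import *
f=shot('wrist','w2.png',s=1.42)
s=get_state();print(s['time'],s['tcp_pos'],s['ft_force'],s['opening'])
E
```

```text
7.7 [0.50881808 0.16456556 0.03384805] [ 0.66270084  0.54768843 -1.01282626] 0.28838109415109936
```

View pics/w2.png

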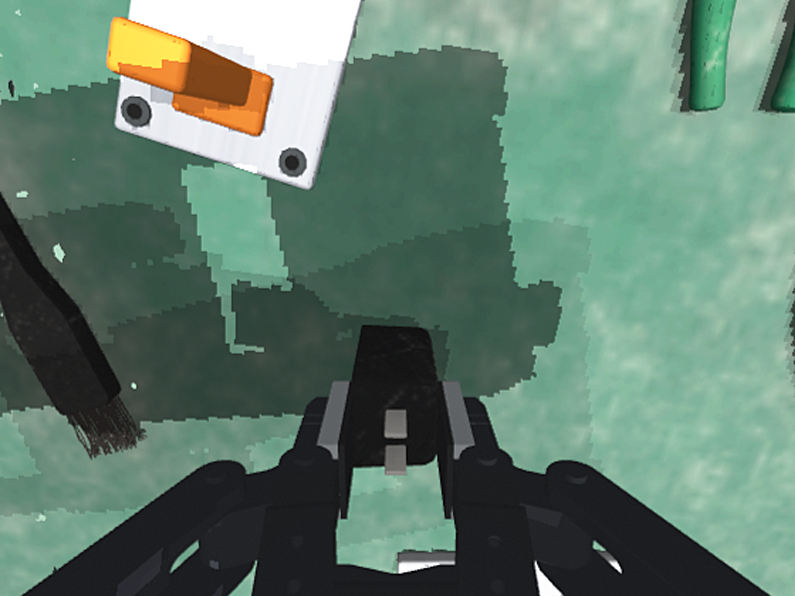

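send_rows(motion=[0,0,0.3,0,0,0,0.05,0,0,0,0.05,0,0,0,0,0])

```text
time: 8.2
tcp_pos: [0.5093, 0.1645, 0.0264]
tcp_rot: [2.069, 2.363, 0.0]
ft_force: [-0.1, 0.3, -0.5]
opening: 0.293
```

send_rows(motion=[0,0,0.05,0,0,0,0.03,0,0,0,0,0])

```text
time: 8.57
tcp_pos: [0.5092, 0.1645, 0.0248]
tcp_rot: [2.069, 2.364, 0.0]
ft_force: [-0.3, 0.6, 2.2]
opening: 0.29
```

send_rows(motion=[0,0,0,0,0,0,0,0,0,0,0,0,0,0,0,0,0,0,0,0,0,0,-0.6,0,0,0,-1,0,0,0,-1,0,0,0,-1,0,0,0,-1,0,0,0,-0.5,0], gripper=0)

```text
time: 9.95
tcp_pos: [0.5098, 0.1647, 0.1284]
tcp_rot: [2.069, 2.363, 0.003]
ft_force: [0.4, 0.2, -0.6]
opening: 1.001
```

send_rows(motion=[0,0,0,1,0,0,0,1,0,0,0,1,0,0,0,1,0,0,0,1,0,0,0,1,0,0,0,1,0,0,0,1,0,0,0,1,0,0,0,1,0,0,0,1,0,0,0,1])

```text
time: 11.45
tcp_pos: [0.5089, 0.1644, 0.1267]
tcp_rot: [3.115, 0.406, -0.001]
ft_force: [0.2, -0.1, -0.8]
opening: 0.999
```

send_rows(motion=[0,0,0,1,0,0,0,0.09,0,0,0,0])

```text
time: 11.82
tcp_pos: [0.5091, 0.1645, 0.1267]
tcp_rot: [3.134, 0.212, -0.0]
ft_force: [0.2, -0.8, -0.1]
opening: 1.001
```

```bash
python3 - <<'E'
from h import *
f=shot('wrist','w3.png',s=1.42)
s=get_state();print(s['time'],s['tcp_pos'],s['ft_force'],s['opening'])
P=cloud(f);im=f['frame'].astype(int)
m=(P[...,2]>.046)&(P[...,2]<.075)&(f['depth']>0)&(np.hypot(P[...,0]-.509,P[...,1]-.1645)<.04)
q=P[m];print(len(q),q.mean(0),cv2.minAreaRect((q[:,:2]*1000).astype(np.float32)),np.percentile(q[:,2],[5,50,95]))
# gauge jaws top
m=(P[...,2]>.05)&(P[...,2]<.066)&(f['depth']>0)&(np.hypot(P[...,0]-.589,P[...,1]-.036)<.08)
q=P[m];print(len(q))
if len(q):print(cv2.minAreaRect((q[:,:2]*1000).astype(np.float32)))
plan(.509,.1645,.027,-82.2)
E
```

```text
11.875 [0.50912025 0.16449621 0.12671717] [ 0.55899413  0.14556916 -0.49928151] 1.0000991404287338
1640 [0.51059796 0.16249427 0.0515461 ] ((510.06524658203125, 162.43832397460938), (26.50135040283203, 31.513601303100586), 7.0763468742370605) [0.04785296 0.05156387 0.0533879 ]
4919
((589.2470703125, 34.83663558959961), (96.21629333496094, 27.468236923217773), 8.140253067016602)
from [0.5091 0.1645 0.1267] ang -82.3 turn -0.1 rows 6 q [ 0.31  0.32  1.91 -0.    0.91  1.75]
0,0,0.83,0,0,0,0.83,0,0,0,0.83,0,0,0,0.83,0,0,0,0.83,0,0,0,0.83,0
```

View pics/w3.png

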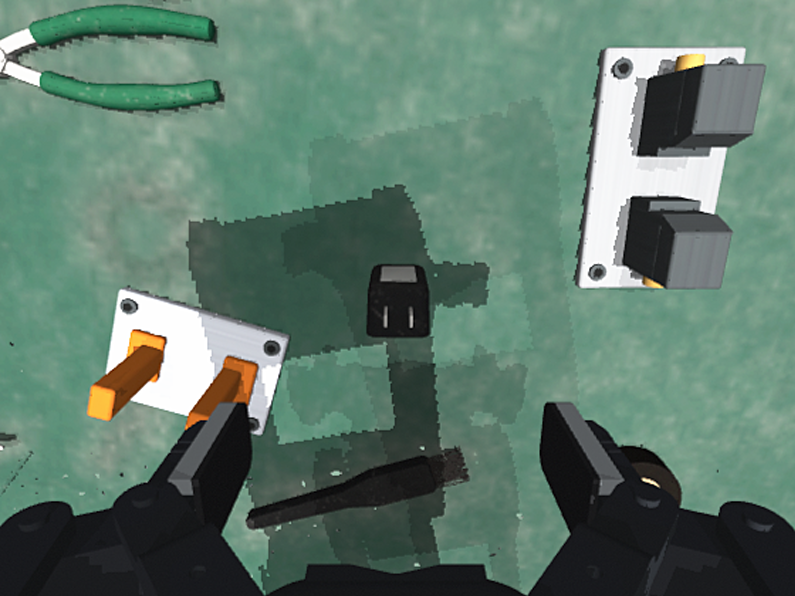

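send_rows(motion=[0,0.05,0.9,0,0,0,0.9,0,0,0,0.9,0,0,0,0.9,0,0,0,0.9,0,0,0,0.5,0,0,0,0,0])

```text
time: 12.75
tcp_pos: [0.5088, 0.1634, 0.026]
tcp_rot: [3.134, 0.209, -0.002]
ft_force: [-0.5, -0.7, -0.4]
opening: 0.998
```

send_rows(motion=[0,0,0,0,0,0,0,0,0,0,0,0,0,0,0,0,0,0,0,0,0,0,0,0,0,0,0,0], gripper=1, grip_force=50)

```text
time: 13.62
tcp_pos: [0.5097, 0.1636, 0.0274]
tcp_rot: [-3.135, -0.208, -0.001]
ft_force: [-1.6, -0.5, 5.1]
opening: 0.358
```

send_rows(motion=[0,0,-0.4,0,0,0,-0.9,0,0,0,-0.9,0,0,0,-0.9,0,0,0,-0.9,0,0,0,-0.3,0,0,0,0,0])

```text
time: 14.5
tcp_pos: [0.5096, 0.1636, 0.1134]
tcp_rot: [-3.134, -0.208, -0.002]
ft_force: [-0.9, 0.0, -0.8]
opening: 0.355
```

```bash
python3 - <<'E'
from h import *
s=get_state();print(s['time'],s['tcp_pos'],s['ft_force'],s['opening'])
plan(.5885,.036,.115,-82)
E
```

```text
14.5 [0.50959106 0.16361671 0.1133941 ] [-0.850012    0.02745481 -0.78851736] 0.3551465618988857
from [0.5096 0.1636 0.1134] ang -82.4 turn -0.4 rows 7 q [ 0.31  0.34  1.92 -0.    0.88  1.75]
0.44,0.98,-0.01,-0.01,0.44,0.98,-0.01,-0.01,0.44,0.98,-0.01,-0.01,0.44,0.98,-0.01,-0.01,0.43,0.98,-0.01,-0.01,0.43,0.98,-0.01,-0.01,0.43,0.98,-0.01,-0.01
```

send_rows(motion=[0.44,0.98,0,-0.01,0.44,0.98,0,-0.01,0.44,0.98,0,-0.01,0.44,0.98,0,-0.01,0.43,0.98,0,-0.01,0.43,0.98,0,-0.01,0.43,0.98,0,-0.01,0,0,0.5,0,0,0,0,0])

```text
time: 15.62
tcp_pos: [0.5873, 0.0358, 0.1015]
tcp_rot: [-3.134, -0.22, 0.004]
ft_force: [-0.3, 0.1, -0.2]
opening: 0.358
```

```bash
python3 - <<'E'
from h import *
f=shot('wrist','w4.png',s=1.42)
s=get_state();print(s['time'],s['tcp_pos'],s['ft_force'],s['opening'],f['world_from_camera'][:3,3])
P=cloud(f)
m=(P[...,2]>.05)&(P[...,2]<.064)&(f['depth']>0)&(np.hypot(P[...,0]-.589,P[...,1]-.036)<.07)
q=P[m];print(len(q),cv2.minAreaRect((q[:,:2]*1000).astype(np.float32)))
E
```

```text
15.675 [0.58744929 0.03606318 0.10190115] [-0.02456182 -0.13649307 -0.86126685] 0.3564540002967312 [0.66817547 0.04659132 0.25918813]
2247 ((622.1256103515625, 39.025390625), (30.650009155273438, 25.9431095123291), 7.936461925506592)
```

View pics/w4.png

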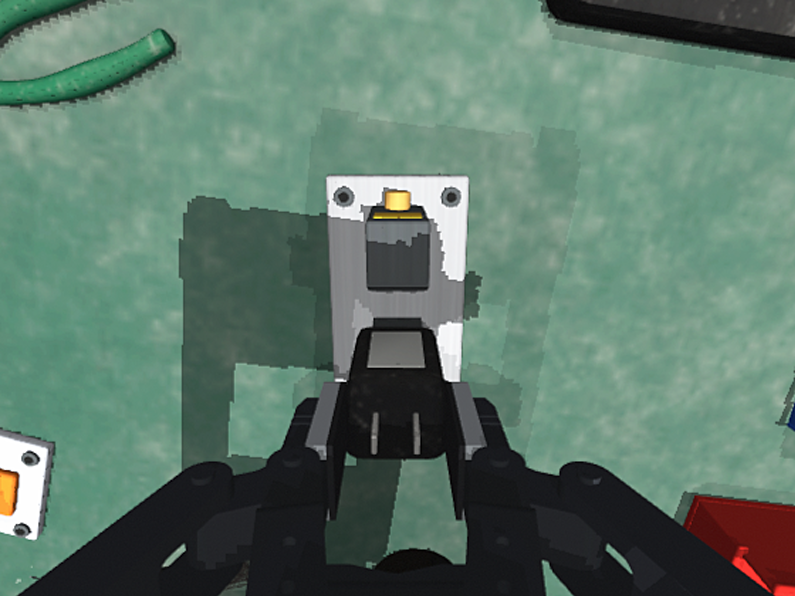

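send_rows(motion=[0.08,0,0.3,0,0,0,0.3,0,0,0,0.3,0,0,0,0.25,0,0,0,0,0])

```text
time: 16.3
tcp_pos: [0.5896, 0.0361, 0.0791]
tcp_rot: [-3.134, -0.221, 0.001]
ft_force: [-0.9, 0.2, -0.2]
opening: 0.358
```

send_rows(motion=[-0.02,0,0.2,0,0,0,0.2,0,0,0,0.2,0,0,0,0.1,0,0,0,0,0])

```text
time: 16.92
tcp_pos: [0.5894, 0.036, 0.0655]
tcp_rot: [-3.134, -0.221, 0.001]
ft_force: [-1.1, -0.1, -1.1]
opening: 0.355
```

send_rows(motion=[0,0,0.1,0,0,0,0.1,0,0,0,0.1,0,0,0,0.05,0,0,0,0.05,0,0,0,0,0])

```text
time: 17.68
tcp_pos: [0.5895, 0.036, 0.0576]
tcp_rot: [-3.134, -0.221, 0.0]
ft_force: [-0.1, -0.3, -0.9]
opening: 0.354
```

send_rows(motion=[0,0,0.05,0,0,0,0.05,0,0,0,0,0])

```text
time: 18.05
tcp_pos: [0.5899, 0.036, 0.0573]
tcp_rot: [3.134, 0.221, 0.001]
ft_force: [-4.6, 0.1, 15.0]
opening: 0.358
```

send_rows(motion=[0,0,-0.3,0,0,0,-0.6,0,0,0,-1,0,0,0,-1,0,0,0,-1,0,0,0,-1,0,0,0,-1,0,0,0,-0.6,0,0,0,0,0])

```text
time: 19.18
tcp_pos: [0.5901, 0.0361, 0.1866]
tcp_rot: [3.134, 0.221, 0.003]
ft_force: [0.4, -1.3, -1.7]
opening: 0.357
```

```bash
python3 - <<'E'
from h import *
s=get_state();print(s['time'],s['tcp_pos'],s['ft_force'],s['opening'])
plan(.432,-.19,.19,-89.5)
E
```

```text
19.175 [0.59007226 0.0360646  0.18662321] [ 0.42035951 -1.34002482 -1.70143811] 0.357334961768609
from [0.5901 0.0361 0.1866] ang -81.9 turn 7.6 rows 12 q [ 0.06  0.33  1.74 -0.    1.07  1.49]
-0.78,0.84,-0.02,0.09,-0.78,0.85,-0.02,0.09,-0.77,0.86,-0.02,0.09,-0.76,0.87,-0.02,0.09,-0.75,0.87,-0.02,0.09,-0.74,0.88,-0.02,0.09,-0.73,0.89,-0.02,0.09,-0.72,0.9,-0.02,0.09,-0.71,0.91,-0.02,0.09,-0.7,0.91,-0.02,0.09,-0.69,0.92,-0.02,0.09,-0.68,0.93,-0.02,0.09
```

send_rows(motion=[-0.78,0.84,0,0.09,-0.78,0.85,0,0.09,-0.77,0.86,0,0.09,-0.76,0.87,0,0.09,-0.75,0.87,0,0.09,-0.74,0.88,0,0.09,-0.73,0.89,0,0.09,-0.72,0.9,0,0.09,-0.71,0.91,0,0.09,-0.7,0.91,0,0.09,-0.69,0.92,0,0.09,-0.68,0.93,0,0.09])

```text
time: 20.68
tcp_pos: [0.43, -0.1915, 0.1858]
tcp_rot: [3.141, 0.016, 0.0]
ft_force: [0.2, 0.5, -0.3]
opening: 0.362
```

```bash
python3 - <<'E'
from h import *
f=shot('wrist','w5.png',s=1.42)
s=get_state();print(s['time'],s['tcp_pos'],s['ft_force'],s['opening'],s['q'])
P=cloud(f);hs=cv2.cvtColor(f['frame'],cv2.COLOR_RGB2HSV)
red=((hs[...,0]<8)|(hs[...,0]>172))&(hs[...,1]>130)&(f['depth']>0)
for lo,hi in((.035,.085),(-.01,.015)):
    q=P[red&(P[...,2]>lo)&(P[...,2]<hi)];print(len(q),cv2.minAreaRect((q[:,:2]*1000).astype(np.float32)),q.min(0),q.max(0))
E
```

```text
20.725 [ 0.4286827  -0.19294494  0.18567683] [-1.85939178 -0.88800041 -1.97341238] 0.3551079750361824 [-4.25144267e-01  1.46497675e-01  1.98561076e+00 -1.51114197e-03
  1.00987691e+00  1.13649766e+00]
7210 ((431.5189208984375, -236.24082946777344), (117.2686538696289, 146.265380859375), 0.4948578178882599) [ 0.37277235 -0.30972718  0.03500104] [ 0.49070425 -0.16268802  0.07252935]
14351 ((430.6164855957031, -202.9986572265625), (114.57917785644531, 410.7947998046875), 0.09910007566213608) [ 0.37325146 -0.40849485 -0.00075347] [0.4880676  0.00238197 0.01499892]
```

View pics/w5.png

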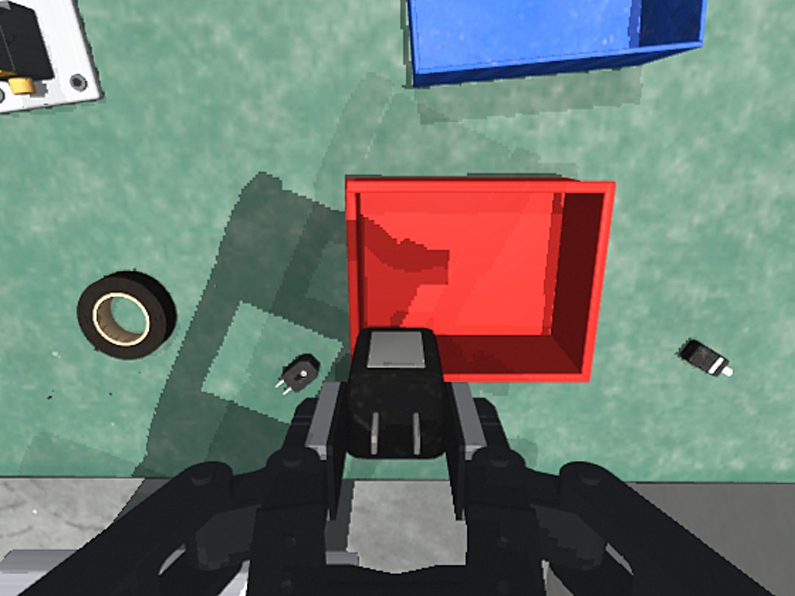

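send_rows(motion=[0.05,0.72,0,0,0.05,0.72,0,0,0.04,0.72,0,0,0,0,0.5,0,0,0,0,0,0,0,0.5,0,0,0,0.9,0,0,0,0.9,0,0,0,0.9,0,0,0,0,0])

```text
time: 21.98
tcp_pos: [0.4333, -0.2326, 0.1103]
tcp_rot: [-3.14, -0.019, 0.004]
ft_force: [0.5, 0.5, 0.3]
opening: 0.356
```

send_rows(motion=[0,0.1,0.8,0,0,0.1,0.9,0,0,0,0.9,0,0,0,0.8,0,0,0,0.3,0,0,0,0.1,0,0,0,0,0])

```text
time: 22.85
tcp_pos: [0.4348, -0.2377, 0.036]
tcp_rot: [3.141, 0.018, 0.001]
ft_force: [0.7, 0.4, -1.0]
opening: 0.356
```

Lower to the floor, release, and retract.

send_rows(motion=[0,0,0.1,0,0,0,0.08,0,0,0,0.03,0,0,0,0,0])

```text
time: 23.35
tcp_pos: [0.4345, -0.2376, 0.0315]
tcp_rot: [3.142, 0.018, 0.0]
ft_force: [0.5, -0.7, -1.6]
opening: 0.355
```

send_rows(motion=[0,0,0,0,0,0,0,0,0,0,0,0,0,0,0,0,0,0,-0.3,0,0,0,-0.8,0,0,0,-1,0,0,0,-1,0,0,0,-1,0,0,0,-1,0,0,0,-1,0,0,0,-1,0], gripper=0.3)

```text
time: 24.85
tcp_pos: [0.4345, -0.2375, 0.1754]
tcp_rot: [3.141, 0.018, 0.002]
ft_force: [1.4, -0.1, 0.7]
opening: 0.702
```

send_rows(motion=[-0.5,-1,-0.5,0,-0.5,-1,0,0,-0.5,-1,0,0,0,0,0,0,0,0,0,0])

```text
time: 25.48
tcp_pos: [0.404, -0.1778, 0.1835]
tcp_rot: [3.141, 0.019, 0.0]
ft_force: [0.5, -0.0, -0.4]
opening: 0.699
```

```bash
python3 - <<'E'
from h import *
f=shot('wrist','w6.png',s=1.42)
s=get_state();print(s['time'],s['tcp_pos'],s['ft_force'],s['opening'])
shot('top','t6.png')
E
```

```text
25.525 [ 0.40412479 -0.17806471  0.1834489 ] [ 0.08095718 -0.4007016  -0.42447317] 0.7016506856814666
```

View pics/w6.png

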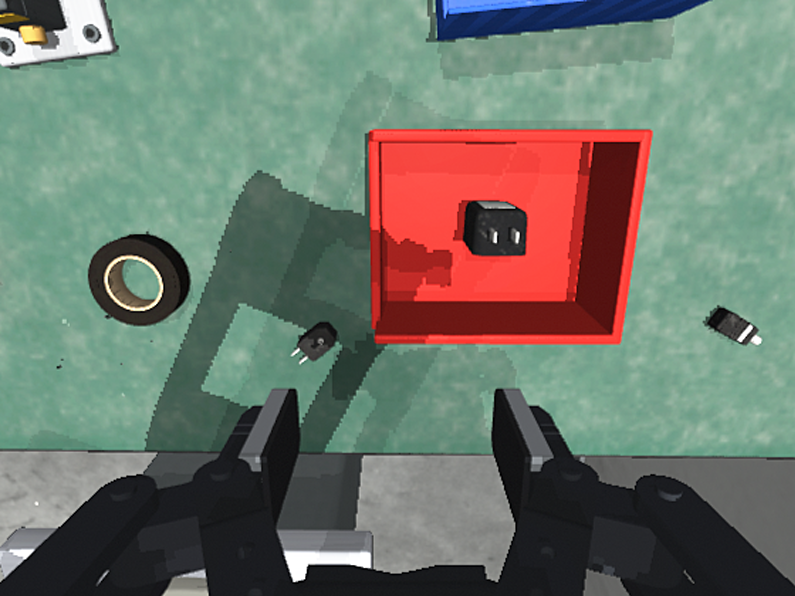

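View pics/t6.png

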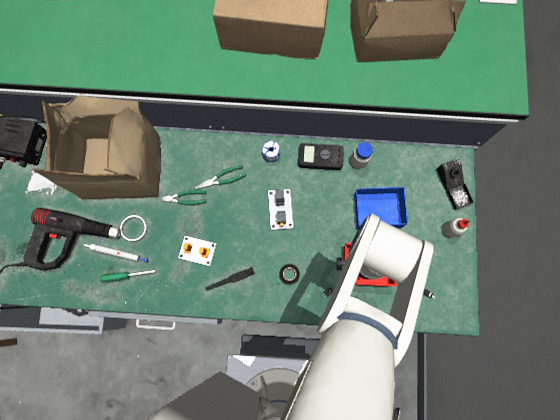

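The wrist view shows the adapter standing upright near the middle of the red bin, around pixel (495,228). The top view shows the holder empty and the spool, tape and jar in their original places.

```bash
python3 -c "from plant import job_done;print(job_done())"
```

```text
the job is handed in; nothing more can be done
None
```

The adapter failed the gauge, so I put it in the red bin and handed the job in at about 25.6 s of the 61 s limit.

- **Handling:** I lifted it from the holder by its 26 mm faces, stood it upright on the green mat and let go. I then took it again by its 32 mm sides and lowered it foot first into the slot.
- **Gauge result:** It moved freely past the lead-ins and stopped hard with its foot about 22 mm above the base plate. Force at the stop was about 15 N vertical and 4.6 N sideways. I did not press further or try again with a small sideways shift. The height matches the one given for a bad part.
- **Last checks:** The wrist picture shows the adapter standing upright in the red bin, with the open gripper clear of it. The top picture shows the spool, tape roll and jar where they started, judged by eye. No checks failed; the only mismatch was about 2 mm between the camera and arm positions, which the fit tolerated.

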